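# Load the spacer stack on a jeweller's polishing arbor

### The job

Thread the three loose steel parts down over the upright spindle of the polishing arbor in this order: the tube spacer, then the flat washer, then the flanged bushing with its flange down. Then press the stack down, firmly but gently, until the stiff collar under it is fully home on the round disc below, and let go. Feel for the spindle, never force a part onto it, and leave the jar, the graver and the steel block where they are.

Things in the scene. Friction and masses are not known exactly. Their poses are not given: they have to be found in the camera images.
- arbor: the polishing arbor, fixed: a dark steel foot plate 100 x 100 x 12 mm on the bench, on it a centred disc 56 mm wide (its top 20 mm above the bench), and on the disc a bright upright spindle that carries a stiff collar. It must never be loaded with more than 40 N, by any part or finger. Origin: centre of the plate's underside, at bench height; z up
- spindle_level (a point): point over the plate's centre at the height of the spindle's tip, 86 mm above the bench. The spindle (14 mm diameter, last 2 mm tapering to 12 mm) is NOT here: the disc is an eccentric adjuster, and the spindle's axis stands upright 6 mm from this point, in a direction that differs each time and is not reported (look or feel for it). It stays put while worked on
- collar_home (a point): point over the plate's centre, 28 mm above the bench: height of the collar's top when home. The collar, a steel ring 30 mm wide and 8 mm high around the spindle, carries the stack. It starts 6 to 10 mm higher (not reported), stays where it is left, slides down stiffly (about 7 N) and stops dead on the disc
- spacer_mid (a point): centre of the spacer (half-way up): a plain steel tube 32 mm outside diameter, 16 mm high; z along its axis. A round hole 17 mm wide goes right through it. Starts flat on the bench.
- washer_mid (a point): centre of the washer (half-way up): a thick flat steel washer 48 mm outside diameter, 6 mm high; z along its axis. A round hole 17 mm wide goes right through it. Starts flat on the bench.
- bushing_mid (a point): centre of the flanged bushing (half-way up): steel, 21 mm high over all, a flange 39 mm wide and 5 mm thick at its lower end, above it a body 28 mm wide and 16 mm high; z along its axis, away from the flange. A round hole 17 mm wide goes right through it. Starts flat on the bench. It starts flange down.
- jar_mid (a point): bystander, not to be moved: centre of a glass jar 56 mm wide, 60 mm high
- graver_grip (a point): bystander, not to be moved: handle of a graver 150 mm long that lies on the bench; x along the tool
- block_mid (a point): bystander, not to be moved: centre of a steel bench block 90 x 70 x 25 mm
There are look-alikes about, which are no part of the job. What is shaped like the part that bears bushing_mid but orange is not meant.

How it is judged:
On the way, in this order (a step that is already met when the one before it is completed fails the run):
1. the spacer is on the spindle, down on the collar, before the other two (horizontal distance between spacer_mid and arbor below 0.009 m and z of spacer_mid in the frame of arbor between 0.034 and 0.0485 m and angle between spacer_mid's own z axis and vertical below 0.12 rad and horizontal distance between each of washer_mid, bushing_mid and arbor above 0.05 m), for 0.2 s.
2. the washer is on the spindle, down on the spacer, before the bushing (horizontal distance between each of spacer_mid, washer_mid and arbor below 0.009 m and z of spacer_mid in the frame of arbor between 0.034 and 0.0485 m and angle between each of spacer_mid, washer_mid's own z axis and vertical below 0.12 rad and z of washer_mid in the frame of arbor between 0.045 and 0.0595 m and horizontal distance between bushing_mid and arbor above 0.05 m), for 0.2 s.
At the end, for the whole second after the job is handed in: The collar is home and spacer, washer and bushing (flange down) sit on it in this order around the spindle: centres 36, 47 and 60.5 mm above the arbor's underside, each within 2 mm, level within 0.12 rad, within 9 mm of the plate's centre (spindle 6 mm off it, holes with play) (horizontal distance between each of spacer_mid, washer_mid, bushing_mid and arbor below 0.009 m and z of spacer_mid in the frame of arbor between 0.034 and 0.038 m and angle between each of spacer_mid, washer_mid, bushing_mid's own z axis and vertical below 0.12 rad and z of washer_mid in the frame of arbor between 0.045 and 0.049 m and z of bushing_mid in the frame of arbor between 0.0585 and 0.0625 m); the robot touches nothing.
It fails at once if the arbor is loaded with more than 40 N (contact force between arbor and anything else above 40 N).
It fails at once if the jar is moved more than 25 mm (distance of jar_mid from where it was at the start of the episode above 0.025 m).
It fails at once if the graver is moved more than 25 mm (distance of graver_grip from where it was at the start of the episode above 0.025 m).
It fails at once if the steel block is moved more than 25 mm (distance of block_mid from where it was at the start of the episode above 0.025 m).
It also fails if it takes over 72 s, if anything falls off the work surface, if the arm or the gripper's body presses on something with over 40 N, if the wrist force passes 120 N, or if a joint passes its speed limit or range.

### The arm

A 6-joint arm with a two-finger parallel gripper is mounted at the origin on the work surface. World frame = base frame: x ahead of the robot, y to its left, z up, the work surface at z = 0. Lengths are in m, angles in rad, forces in N, time in s.
With the tool pointing down it reaches from about 0.35 to 0.775 m from the base axis. Payload 7.3 kg.
Tool frame: the origin (TCP) lies midway between the tips of the shut fingers; the grasp point (between the pads) lies 19 mm behind it (robot.grip_depth is the z of the grasp point in the tool frame, in m); z points along the fingers, y is the line along which they close (so a half turn about z gives the same grasp; the last joint's range is limited). The gripper opens to 92 mm and grips with 3 to 60 N. Pads are 19 mm wide; open, the fingers measure 130 mm over their backs; the gripper's body (75 mm by 190 mm) begins 47 mm behind the grasp point.
Start: joints at [-1.411, 0.342, 1.524, -0, 1.275, -0.146], TCP at [0.158, -0.501, 0.227] pointing down, gripper open.
Joint ranges: [-2.53, 2.53], [-0.77, 2.02], [0.04, 2.7], [-1, 4.14], [0.28, 2.66], [-3.11, 3.11]. Speed limits (rad/s): [2.57, 2.57, 3.14, 3.14, 3.14, 3.14].

### API

Orientations are given as [roll, pitch, yaw] about the fixed x, y, z axes, in that order (R = Rz(yaw) Ry(pitch) Rx(roll)).
In Python, from cell import robot, viewer gives the robot as it stands.
- The arm moves only by the tool step_arm, never from a script. Its argument "increments" is a list of rows, each an object with "delta_pos": the shift along the tool's x, y, z in cm, a list of three; "dr": the turn, a rotation vector about the tool's x, y, z in degrees, a list of three; "fingers": the closure, from -1 (fully open) to 1 (shut), so that 0 is half open. In form: [{"delta_pos": [tx, ty, tz], "dr": [wx, wy, wz], "fingers": fingers}, ...]. A call has exactly 5 rows; each row is the pose to reach, as a shift and turn from the pose commanded when the call began, along the tool's axes at that moment; what a row does not reach only later rows make up. A row lasts 1/8 s, in which the tool goes at most 62.5 mm and 10.7 degrees, less where a joint would pass 70% of its speed; a pose out of reach is approached as far as the arm can. A call with a gripper value outside its range is refused whole. The fingers move at their own pace and stop on an object; "newtons" is the grip in N (left out, the last holds). Time passes only in rows, so rows that repeat a pose let the fingers close, or fill a call up. It gives the time, the measured TCP pose, the force, the opening and the grip force at its end, in the units of the state.
- robot.observe(): the state, without advancing time (a new reading comes with each control period).
- viewer.read_camera(name): name is "scene" or "top"; returns the picture (400x640x3 uint8, red, green, blue); there is no depth.
- viewer.camera_params(name): a dict with "K" (3x3 intrinsics, pixels), "T" (4x4, takes a point from camera to world coordinates). Camera axes: x right, y down, z forward; pixel columns grow to the right and rows downward; lengths in m; the calibration is good to about 2 mm. A picture is of the moment at which its call begins. camera_params takes no time and is no camera call.
- robot.hand_in(): hands the job in; it is judged then, once.
The state is a dict: "time": time; "qpos": joint angles; "qvel": joint speeds; "joint_efforts": joint torques, N m; "tool_pos": TCP position; "tool_rot": TCP orientation; "contact_force": force on the tool from outside, world axes, zero at the start; "torque": the same for the moment, N m; "opening": finger opening in m; "grip_force": force on a finger pad.
Only numpy, scipy, OpenCV 4.12 (cv2) and the standard library are available. Lean on these libraries where they do the work, as an engineer would, in place of code of your own. Each camera call takes 0.05 s, during which the arm holds its last target. There are 200 camera calls.

## Working session

There is one attempt and no reset: what is moved stays moved. The work goes in short steps, Python scripts to look and compute and a tool call to move; the robot and the scene stay as the last step left them, time stands still between calls to the robot, and variables do not carry over. Pictures are saved under pics/ and viewed, at most 10 in all, crops included, and the job is handed in when it is done.

Besides the shell and the picture viewer there is one more tool, called as name(argument=value, ...) on one line, values as JSON. step_arm: Moves the arm, as the interface text tells. Its arguments: {"type":"object","properties":{"increments":{"type":"array"},"newtons":{"type":"number"}},"required":["increments"]}

```bash
mkdir -p pics; ls
python3 - <<'E'
from cell import robot, viewer
import cv2,numpy as np
s=robot.observe(); print({k:np.round(v,4).tolist() for k,v in s.items()})
for n in("scene","top"):
    im=viewer.read_camera(n); cv2.imwrite(f"pics/{n}0.png",im[:,:,::-1]); p=viewer.camera_params(n); print(n,np.round(p["K"],2).tolist(),np.round(p["T"],4).tolist())
E
```

```text
pics
{'time': 0.0, 'qpos': [-1.411, 0.3427, 1.525, -0.0, 1.2754, -0.146], 'qvel': [-0.0018, 0.0006, 0.0003, 0.0006, -0.0007, -0.002], 'joint_efforts': [0.0009, -43.1234, -24.4217, 0.0718, 0.0559, -0.0001], 'tool_pos': [0.158, -0.5002, 0.226], 'tool_rot': [-3.14, -0.0002, 0.3058], 'contact_force': [0.6054, -1.7548, 0.5937], 'torque': [-0.0155, 0.0217, 0.0245], 'grip_force': 0.0, 'opening': 0.0921}
scene [[429.23, 0.0, 313.41], [0.0, 429.23, 201.18], [0.0, 0.0, 1.0]] [[-0.8351, 0.362, -0.4143, 0.9805], [0.5501, 0.5585, -0.6208, 0.6524], [0.0067, -0.7463, -0.6655, 0.7741], [0.0, 0.0, 0.0, 1.0]]
top [[420.19, 0.0, 330.33], [0.0, 420.19, 193.03], [0.0, 0.0, 1.0]] [[-0.0449, -0.9774, 0.2068, 0.3423], [-0.999, 0.0439, -0.0094, 0.0357], [0.0001, -0.207, -0.9783, 1.1078], [0.0, 0.0, 0.0, 1.0]]
```

View pics/top0.png

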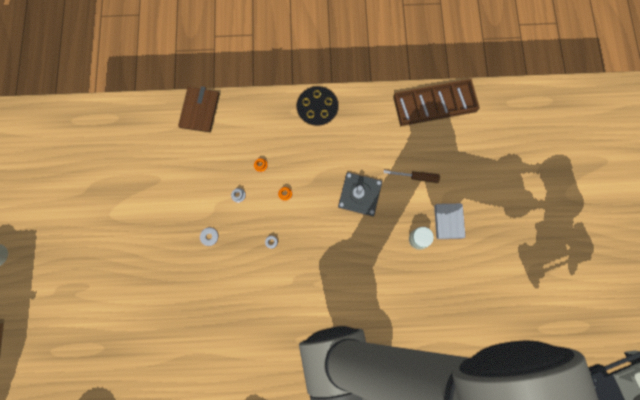

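View pics/scene0.png

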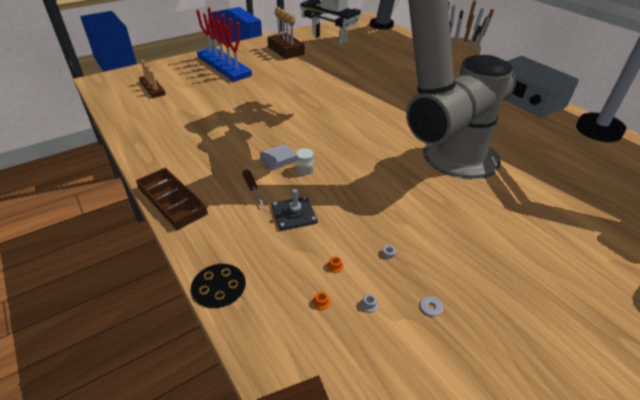

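Candidates in the top view are: steel parts at (238,194) bushing, (209,236) washer and (271,241) spacer, with orange look-alike bushings at (260,163) and (285,193). The arbor is at (360,192), the graver at (415,176), the jar at (422,237) and the block at (450,222). The grey ones are the job. One close crop will check this.

```bash
cat > h.py <<'E'
import cv2,numpy as np
from cell import robot, viewer
P={n:viewer.camera_params(n) for n in("scene","top")}
def ray(n,u,v):
    K,T=P[n]["K"],P[n]["T"]; d=T[:3,:3]@np.linalg.inv(K)@[u,v,1]; return T[:3,3],d
def on(n,u,v,z):
    o,d=ray(n,u,v); return o+d*(z-o[2])/d[2]
def pix(n,p):
    K,T=P[n]["K"],P[n]["T"]; q=K@(T[:3,:3].T@(np.asarray(p)-T[:3,3])); return q[:2]/q[2]
def st():
    s=robot.observe(); return {k:np.round(s[k],4).tolist() for k in("time","tool_pos","tool_rot","contact_force","opening","grip_force")}
E
python3 - <<'E'
from h import *
t=cv2.imread("pics/top0.png"); s=cv2.imread("pics/scene0.png")
a=cv2.resize(t[150:260,190:390],None,fx=4,fy=4,interpolation=cv2.INTER_CUBIC)[:300*2]
a=cv2.resize(t[150:255,190:390],(800,420)) ; 
a=cv2.resize(t[150:255,195:295],(400,420),interpolation=cv2.INTER_CUBIC)
b=cv2.resize(t[160:230,325:395],(400,400),interpolation=cv2.INTER_CUBIC);b=cv2.copyMakeBorder(b,0,20,0,0,0)
c=cv2.resize(s[180:240,260:330],(210*1,180),interpolation=cv2.INTER_CUBIC)
d=cv2.resize(s[235:320,305:450],(307,180),interpolation=cv2.INTER_CUBIC)
r=np.hstack([c,d]);r=cv2.copyMakeBorder(r,0,0,0,800-r.shape[1],0)
cv2.imwrite("pics/crop1.png",np.vstack([np.hstack([a,b]),r]))
for n,im in(("top",t),("scene",s)):
    hsv=cv2.cvtColor(im,cv2.COLOR_BGR2HSV)
    m=((hsv[...,1]<70)&(hsv[...,2]>90)).astype(np.uint8)
    k,l,S,C=cv2.connectedComponentsWithStats(m)
    for i in range(1,k):
        x,y,w,h,A=S[i]
        if 30<A<2000 and ((n=="top" and 190<x<480 and 140<y<260)or(n=="scene" and 240<x<450 and 130<y<320)):
            print(n,S[i],np.round(C[i],1),np.round(on(n,*C[i],0.01),4))
E
```

```text
top [384 170  28   7  85] [396.7 172.8] [ 0.622  -0.1564  0.01  ]
top [346 172   7   7  33] [348.7 175. ] [ 0.6218 -0.0267  0.01  ]
top [376 179   6   7  34] [378.5 182.5] [ 0.5975 -0.1054  0.01  ]
top [352 185  14  15 149] [358.2 192.1] [ 0.5736 -0.0495  0.01  ]
top [231 188  15  15 163] [237.9 194.9] [0.5803 0.2716 0.01  ]
top [338 201  23  12  57] [344.7 206.3] [ 0.5367 -0.0115  0.01  ]
top [ 435  203   31   36 1017] [449.4 220.8] [ 0.4856 -0.285   0.01  ]
top [200 227  18  19 251] [208.5 236.3] [0.4733 0.3483 0.01  ]
top [409 226  25  23 441] [421.  237.4] [ 0.4453 -0.2063  0.01  ]
top [265 235  13  14 122] [271.  241.6] [0.4521 0.1855 0.01  ]
scene [260 144  54  30 748] [291.9 156.2] [ 0.447  -0.2668  0.01  ]
scene [292 201  10   9  52] [296.9 206. ] [ 0.5518 -0.068   0.01  ]
scene [382 245  14  13 109] [389.1 250.2] [0.4502 0.1835 0.01  ]
scene [362 294  16  19 168] [370.5 302.7] [0.581  0.2748 0.01  ]
scene [420 296  23  21 319] [431.3 305.8] [0.4786 0.351  0.01  ]
```

View pics/crop1.png

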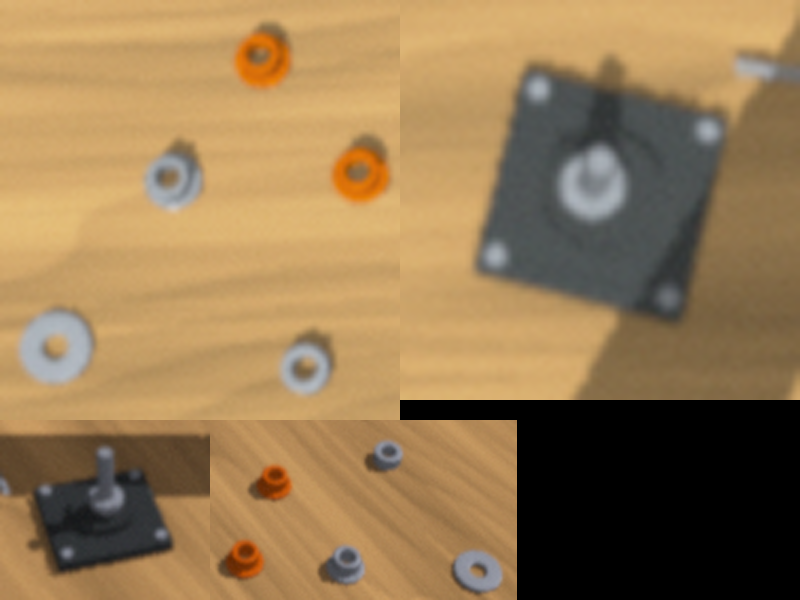

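The crop confirms it: grey flanged bushing at (238,194), washer at (209,236), spacer at (271,241). Spindle tip in the top view is at about (360,188). Next I measure the arbor.

Run:
```python
from h import *
t=cv2.imread("pics/top0.png"); s=cv2.imread("pics/scene0.png")
g=cv2.cvtColor(t,6); print(g[181:203,349:370])
g2=cv2.cvtColor(s,6); print(g2[185:218,284:309])
# screws
m=((cv2.cvtColor(t,cv2.COLOR_BGR2HSV)[...,1]<70)&(g>95)).astype(np.uint8)
for (x,y) in((349,175),(378.5,182.5),(341.5,204.5),(372,212)):
    x,y=int(x),int(y); w=g[y-5:y+6,x-5:x+6].astype(float); w=np.clip(w-90,0,None); 
    Y,X=np.mgrid[y-5:y+6,x-5:x+6]; print((w*X).sum()/w.sum(),(w*Y).sum()/w.sum())
# parts top rim/hole
```

```text
[[ 80  83  81  81  82  82  81  78  71  59  57  53  60  56  64  76  77  80
   81  81  82]
 [ 80  80  83  76  79  76  76  71  66  56  56  54  53  58  61  71  75  79
   80  79  81]
 [ 80  80  81  76  72  70  69  66  59  55  53  57  55  59  68  66  65  73
   76  79  82]
 [ 83  84  81  76  65  65  64  60  53  58  66  67  60  59  68  72  69  70
   71  74  82]
 [ 82  80  77  72  68  70  65  59  66  85 104 106  88  68  69  77  79  75
   67  67  75]
 [ 81  82  75  74  72  74  78  82  96 127 144 144 128  96  72  78  81  76
   76  71  71]
 [ 80  79  75  75  80  92 109 121 123 153 168 169 155 125  85  75  78  81
   78  74  69]
 [ 82  80  76  80  93 121 146 146 138 160 171 172 165 139 103  76  77  83
   81  80  74]
 [ 83  79  78  85 116 154 165 153 135 154 166 167 158 143 126  91  79  82
   80  80  76]
 [ 79  80  82  95 134 166 167 142 126 140 151 152 149 146 146 108  83  81
   81  81  78]
 [ 80  78  83 105 142 168 162 133 121 128 135 135 141 158 154 116  89  81
   80  81  80]
 [ 82  79  83 107 146 168 163 139 124 129 131 133 148 165 158 122  90  81
   82  81  81]
 [ 80  79  84 104 142 171 170 15
[... 3773 characters left out ...]
  45  48  49  52  51  52]
 [ 25  24  24  28  27  27  28  27  29  29  32  33  40  47  46  51  47  44
   44  43  48  49  52  52  52]
 [ 25  27  26  30  29  29  28  36  38  38  37  40  43  50  46  46  45  40
   39  42  48  51  51  50  54]
 [ 28  27  26  28  30  32  31  42  46  44  44  43  44  42  42  39  39  37
   41  46  49  51  51  51  55]
 [ 29  27  26  28  31  31  31  39  40  39  40  37  35  34  33  37  37  42
   45  53  50  52  53  54  52]
 [ 41  37  32  26  26  29  30  34  34  32  31  32  34  35  37  42  46  51
   51  51  52  49  52  51  53]]
347.73295111647553 172.90977670488834
379.7817626859977 180.23311713086608
338.5867037411527 204.4603134479272
374.05466970387243 213.36446469248293
```

Run:
```python
from h import *
r=lambda a:np.round(a,4)
print("tip top",r(on("top",359.53,187.55,.086)),"scene",r(on("scene",294.55,190.4,.086)))
print("collar top",r(on("top",358.2,191.7,.036)))
print("plate",r(np.mean([on("top",u,v,.014) for u,v in((348.7,175),(378.5,182.5),(341.5,204.5),(372,212))],0)))
t=cv2.imread("pics/top0.png");s=cv2.imread("pics/scene0.png")
def q(im,x,y,R,th):
    g=cv2.cvtColor(im,cv2.COLOR_BGR2HSV)[...,1][y-R:y+R,x-R:x+R]
    g=cv2.resize(g,None,fx=8,fy=8,interpolation=cv2.INTER_CUBIC); m=(g<th).astype(np.uint8)
    c=max(cv2.findContours(m,0,2)[0],key=cv2.contourArea); (e,ax,a)=cv2.fitEllipse(c); bx=cv2.boundingRect(c)
    f=lambda p,o:(p+.5)/8-.5+o-R
    return (f(e[0],x),f(e[1],y)),np.array(ax)/8,(f(bx[0],x),f(bx[1],y),f(bx[0]+bx[2],x),f(bx[1]+bx[3],y))
for n,im,l in(("top",t,((238,194,.005),(209,236,.004),(271,241,.012))),("scene",s,((370,302,.005),(431,306,.004),(389,250,.010)))):
    for x,y,z in l:
        e,ax,b=q(im,x,y,16,60); print(n,r(e),r(ax),r(b),r(on(n,*e,z)))
```

```text
tip top [ 0.569  -0.0475  0.086 ] scene [ 0.5693 -0.0484  0.086 ]
collar top [ 0.5691 -0.0475  0.036 ]
plate [ 0.569  -0.0542  0.014 ]
top [237.8469 194.7902] [13.9635 14.497 ] [230.6875 187.5625 245.0625 202.1875] [0.5817 0.2729 0.005 ]
top [208.5879 236.2822] [17.9338 19.0192] [199.3125 226.9375 217.9375 245.6875] [0.4739 0.3498 0.004 ]
top [270.9263 241.5761] [12.5893 13.1343] [264.5625 235.0625 277.4375 248.1875] [0.4519 0.1853 0.012 ]
scene [368.71   303.2397] [17.3635 17.975 ] [359.4375 293.9375 377.6875 312.0625] [0.5825 0.2715 0.005 ]
scene [431.0237 305.997 ] [18.9626 23.8106] [419.4375 295.9375 442.6875 316.0625] [0.4755 0.3487 0.004 ]
scene [388.3834 251.1777] [13.7597 14.0273] [381.6875 244.4375 395.6875 258.1875] [0.4537 0.1849 0.01  ]
```

Two views agree within 1 mm. The spindle is at (0.569, -0.048), and the spacer at (0.4525, 0.185). Moving to the spacer.

step_arm(increments=[{"delta_pos":[4.7,-2.7,0],"dr":[0,0,0],"fingers":-0.3},{"delta_pos":[9.4,-5.5,0],"dr":[0,0,0],"fingers":-0.3},{"delta_pos":[14.0,-8.2,0],"dr":[0,0,0],"fingers":-0.3},{"delta_pos":[18.7,-11.0,0],"dr":[0,0,0],"fingers":-0.3},{"delta_pos":[23.4,-13.7,0],"dr":[0,0,0],"fingers":-0.3}])

```text
time: 0.72
tool_pos: [0.3408, -0.298, 0.2266]
tool_rot: [-3.141, 0.0, 0.306]
contact_force: [0.5, 0.2, -0.4]
opening: 0.0599
grip_force: 0.0
```

step_arm(increments=[{"delta_pos":[3.5,-3.9,0],"dr":[0,0,0],"fingers":-0.3},{"delta_pos":[7.1,-7.8,0],"dr":[0,0,0],"fingers":-0.3},{"delta_pos":[10.6,-11.7,0],"dr":[0,0,0],"fingers":-0.3},{"delta_pos":[14.2,-15.7,0],"dr":[0,0,0],"fingers":-0.3},{"delta_pos":[17.7,-19.6,0],"dr":[0,0,0],"fingers":-0.3}])

```text
time: 1.35
tool_pos: [0.4501, -0.0576, 0.2266]
tool_rot: [-3.142, 0.0, 0.306]
contact_force: [0.4, 0.4, 0.4]
opening: 0.0597
grip_force: 0.0
```

step_arm(increments=[{"delta_pos":[1.9,-5.8,2.0],"dr":[0,0,0],"fingers":-0.3},{"delta_pos":[3.8,-11.6,5],"dr":[0,0,0],"fingers":-0.3},{"delta_pos":[5.7,-17.4,8],"dr":[0,0,0],"fingers":-0.3},{"delta_pos":[7.6,-23.3,11],"dr":[0,0,0],"fingers":-0.3},{"delta_pos":[7.6,-23.3,12.7],"dr":[0,0,0],"fingers":-0.3}])

```text
time: 1.98
tool_pos: [0.4514, 0.1885, 0.0985]
tool_rot: [-3.141, 0.0, 0.309]
contact_force: [-0.1, -1.8, -0.5]
opening: 0.0597
grip_force: 0.0
```

step_arm(increments=[{"delta_pos":[0,0,4.5],"dr":[0,0,0],"fingers":-0.3},{"delta_pos":[0,0,8],"dr":[0,0,0],"fingers":-0.3},{"delta_pos":[0,0,9.4],"dr":[0,0,0],"fingers":-0.3},{"delta_pos":[0,0,9.4],"dr":[0,0,0],"fingers":0.8},{"delta_pos":[0,0,9.4],"dr":[0,0,0],"fingers":0.8}], newtons=8)

```text
time: 2.6
tool_pos: [0.453, 0.1858, 0.0068]
tool_rot: [3.141, -0.002, 0.306]
contact_force: [0.1, -0.1, 0.6]
opening: 0.044
grip_force: 0.0
```

step_arm(increments=[{"delta_pos":[0,0,0],"dr":[0,0,0],"fingers":0.8},{"delta_pos":[0,0,0],"dr":[0,0,0],"fingers":-0.1},{"delta_pos":[0,0,0],"dr":[0,0,-10],"fingers":-0.1},{"delta_pos":[0,0,0],"dr":[0,0,-20],"fingers":-0.1},{"delta_pos":[0,0,0],"dr":[0,0,-30],"fingers":-0.1}])

```text
time: 3.22
tool_pos: [0.4523, 0.1857, 0.0061]
tool_rot: [3.141, -0.0, 0.835]
contact_force: [-0.3, -0.1, -0.4]
opening: 0.0502
grip_force: 0.0
```

step_arm(increments=[{"delta_pos":[0,0,0],"dr":[0,0,-10],"fingers":-0.1},{"delta_pos":[0,0,0],"dr":[0,0,-20],"fingers":-0.1},{"delta_pos":[0,0,0],"dr":[0,0,-30],"fingers":-0.1},{"delta_pos":[0,0,0],"dr":[0,0,-40],"fingers":-0.1},{"delta_pos":[0,0,0],"dr":[0,0,-50],"fingers":-0.1}])

```text
time: 3.85
tool_pos: [0.4523, 0.1857, 0.0061]
tool_rot: [3.141, 0.0, 1.708]
contact_force: [-0.9, 0.3, -0.2]
opening: 0.0505
grip_force: 0.0
```

step_arm(increments=[{"delta_pos":[0,0,0],"dr":[0,0,-10],"fingers":-0.1},{"delta_pos":[0,0,0],"dr":[0,0,-10],"fingers":0.8},{"delta_pos":[0,0,0],"dr":[0,0,-10],"fingers":0.8},{"delta_pos":[0,0,0],"dr":[0,0,-10],"fingers":0.8},{"delta_pos":[0,0,0],"dr":[0,0,-10],"fingers":0.8}], newtons=10)

```text
time: 4.47
tool_pos: [0.4522, 0.1857, 0.0058]
tool_rot: [3.141, 0.0, 1.876]
contact_force: [0.1, 1.3, 1.0]
opening: 0.0311
grip_force: 10.0
```

The first squeeze was too short, so I turn back and squeeze again to centre the part on both axes.

step_arm(increments=[{"delta_pos":[0,0,0],"dr":[0,0,0],"fingers":0.0},{"delta_pos":[0,0,0],"dr":[0,0,10],"fingers":0.0},{"delta_pos":[0,0,0],"dr":[0,0,20],"fingers":0.0},{"delta_pos":[0,0,0],"dr":[0,0,30],"fingers":0.0},{"delta_pos":[0,0,0],"dr":[0,0,40],"fingers":0.0}])

```text
time: 5.1
tool_pos: [0.452, 0.1857, 0.0056]
tool_rot: [-3.141, 0.0, 1.172]
contact_force: [0.2, -0.8, 0.1]
opening: 0.0462
grip_force: 0.0
```

step_arm(increments=[{"delta_pos":[0,0,0],"dr":[0,0,10],"fingers":0.0},{"delta_pos":[0,0,0],"dr":[0,0,20],"fingers":0.0},{"delta_pos":[0,0,0],"dr":[0,0,30],"fingers":0.0},{"delta_pos":[0,0,0],"dr":[0,0,40],"fingers":0.0},{"delta_pos":[0,0,0],"dr":[0,0,50],"fingers":0.0}])

```text
time: 5.72
tool_pos: [0.452, 0.1857, 0.0056]
tool_rot: [3.142, 0.0, 0.3]
contact_force: [0.3, -0.2, -0.4]
opening: 0.046
grip_force: 0.0
```

step_arm(increments=[{"delta_pos":[0,0,0],"dr":[0,0,0],"fingers":0.8},{"delta_pos":[0,0,0],"dr":[0,0,0],"fingers":0.8},{"delta_pos":[0,0,0],"dr":[0,0,0],"fingers":0.8},{"delta_pos":[0,0,0],"dr":[0,0,0],"fingers":0.8},{"delta_pos":[0,0,0],"dr":[0,0,0],"fingers":0.8}], newtons=15)

```text
time: 6.35
tool_pos: [0.452, 0.1857, 0.0056]
tool_rot: [3.142, 0.0, 0.306]
contact_force: [0.4, -1.6, -0.5]
opening: 0.0311
grip_force: 15.0
```

step_arm(increments=[{"delta_pos":[0,0,-4],"dr":[0,0,0],"fingers":0.8},{"delta_pos":[0,0,-9],"dr":[0,0,0],"fingers":0.8},{"delta_pos":[0,0,-11],"dr":[0,0,0],"fingers":0.8},{"delta_pos":[0.8,5.15,-11],"dr":[0,0,0],"fingers":0.8},{"delta_pos":[1.64,10.3,-11],"dr":[0,0,0],"fingers":0.8}])

```text
time: 6.98
tool_pos: [0.4992, 0.0918, 0.1162]
tool_rot: [3.141, -0.001, 0.308]
contact_force: [0.7, 0.0, -1.8]
opening: 0.0309
grip_force: 15.0
```

step_arm(increments=[{"delta_pos":[0.8,5.2,0],"dr":[0,0,0],"fingers":0.8},{"delta_pos":[1.6,10.3,0],"dr":[0,0,0],"fingers":0.8},{"delta_pos":[2.5,14.5,0],"dr":[0,0,0],"fingers":0.8},{"delta_pos":[2.5,15.46,0],"dr":[0,0,0],"fingers":0.8},{"delta_pos":[2.5,15.46,0],"dr":[0,0,0],"fingers":0.8}])

```text
time: 7.6
tool_pos: [0.5686, -0.0475, 0.1153]
tool_rot: [-3.141, 0.001, 0.305]
contact_force: [-0.7, 0.0, -0.7]
opening: 0.031
grip_force: 15.0
```

Run:
```python
from h import *
print(st())
s=viewer.read_camera("scene");t=viewer.read_camera("top")
a=cv2.resize(s[150:230,250:350],(500,400),interpolation=cv2.INTER_CUBIC)[...,::-1]
b=cv2.resize(t[150:230,330:390],(300,400),interpolation=cv2.INTER_CUBIC)[...,::-1]
cv2.imwrite("pics/ap1.png",np.hstack([a,b]))
```

```text
{'time': 7.6, 'tool_pos': [0.5686, -0.0475, 0.1153], 'tool_rot': [-3.1409, 0.001, 0.3049], 'contact_force': [-0.6845, 0.0149, -0.727], 'opening': 0.031, 'grip_force': 14.9999}
```

View pics/ap1.png

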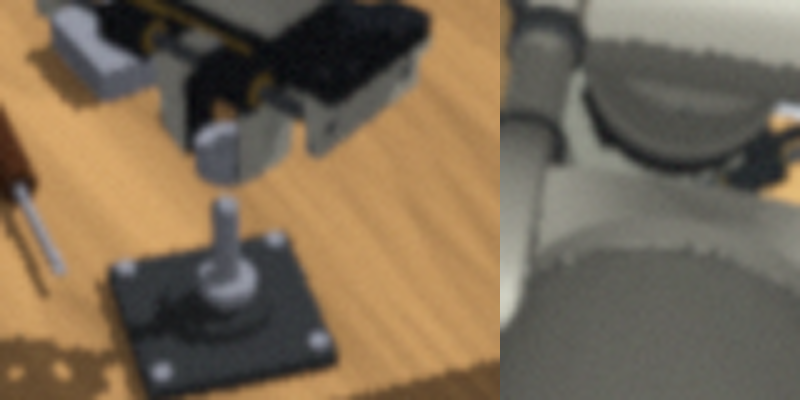

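The picture shows the spacer (crop 218,155) hanging directly over the spindle tip (225,205), level. I descend in small steps.

step_arm(increments=[{"delta_pos":[0,0,1.5],"dr":[0,0,0],"fingers":0.8},{"delta_pos":[0,0,2.2],"dr":[0,0,0],"fingers":0.8},{"delta_pos":[0,0,2.35],"dr":[0,0,0],"fingers":0.8},{"delta_pos":[0,0,2.45],"dr":[0,0,0],"fingers":0.8},{"delta_pos":[0,0,2.5],"dr":[0,0,0],"fingers":0.8}])

```text
time: 8.32
tool_pos: [0.5693, -0.0476, 0.0908]
tool_rot: [3.141, -0.0, 0.306]
contact_force: [-0.9, 0.4, -1.6]
opening: 0.0307
grip_force: 15.0
```

step_arm(increments=[{"delta_pos":[0,0,0.05],"dr":[0,0,0],"fingers":0.8},{"delta_pos":[0,0,0.1],"dr":[0,0,0],"fingers":0.8},{"delta_pos":[0,0,0.15],"dr":[0,0,0],"fingers":0.8},{"delta_pos":[0,0,0.15],"dr":[0,0,0],"fingers":0.8},{"delta_pos":[0,0,0.15],"dr":[0,0,0],"fingers":0.8}])

```text
time: 8.95
tool_pos: [0.5692, -0.0475, 0.0892]
tool_rot: [3.141, -0.0, 0.306]
contact_force: [-0.3, 0.2, -1.1]
opening: 0.0313
grip_force: 15.0
```

Past the tip with no force. Going on down.

step_arm(increments=[{"delta_pos":[0,0,0.3],"dr":[0,0,0],"fingers":0.8},{"delta_pos":[0,0,0.7],"dr":[0,0,0],"fingers":0.8},{"delta_pos":[0,0,1.1],"dr":[0,0,0],"fingers":0.8},{"delta_pos":[0,0,1.5],"dr":[0,0,0],"fingers":0.8},{"delta_pos":[0,0,1.5],"dr":[0,0,0],"fingers":0.8}])

```text
time: 9.57
tool_pos: [0.5689, -0.0475, 0.0737]
tool_rot: [-3.141, 0.001, 0.306]
contact_force: [0.7, 0.6, -1.1]
opening: 0.0308
grip_force: 15.0
```

step_arm(increments=[{"delta_pos":[0,0,0.5],"dr":[0,0,0],"fingers":0.8},{"delta_pos":[0,0,1.1],"dr":[0,0,0],"fingers":0.8},{"delta_pos":[0,0,1.7],"dr":[0,0,0],"fingers":0.8},{"delta_pos":[0,0,2.2],"dr":[0,0,0],"fingers":0.8},{"delta_pos":[0,0,2.5],"dr":[0,0,0],"fingers":0.8}])

```text
time: 10.2
tool_pos: [0.569, -0.0475, 0.0488]
tool_rot: [-3.141, 0.0, 0.306]
contact_force: [0.1, 0.6, -0.5]
opening: 0.031
grip_force: 15.0
```

step_arm(increments=[{"delta_pos":[0,0,0.3],"dr":[0,0,0],"fingers":0.8},{"delta_pos":[0,0,0.4],"dr":[0,0,0],"fingers":0.8},{"delta_pos":[0,0,0.5],"dr":[0,0,0],"fingers":0.8},{"delta_pos":[0,0,0.55],"dr":[0,0,0],"fingers":0.8},{"delta_pos":[0,0,0.6],"dr":[0,0,0],"fingers":0.8}])

```text
time: 10.82
tool_pos: [0.5692, -0.0475, 0.0433]
tool_rot: [3.141, -0.0, 0.306]
contact_force: [-0.3, 0.2, -0.3]
opening: 0.0309
grip_force: 15.0
```

step_arm(increments=[{"delta_pos":[0,0,0.05],"dr":[0,0,0],"fingers":0.8},{"delta_pos":[0,0,0.1],"dr":[0,0,0],"fingers":0.8},{"delta_pos":[0,0,0.15],"dr":[0,0,0],"fingers":0.8},{"delta_pos":[0,0,0.2],"dr":[0,0,0],"fingers":0.8},{"delta_pos":[0,0,0.2],"dr":[0,0,0],"fingers":0.8}])

```text
time: 11.45
tool_pos: [0.5692, -0.0475, 0.0419]
tool_rot: [3.141, -0.0, 0.306]
contact_force: [-2.0, 0.4, 6.0]
opening: 0.0309
grip_force: 15.0
```

Contact: the collar top is at about 36.3 mm. I release, lift and go to the washer.

step_arm(increments=[{"delta_pos":[0,0,-0.1],"dr":[0,0,0],"fingers":0.0},{"delta_pos":[0,0,-0.1],"dr":[0,0,0],"fingers":0.0},{"delta_pos":[0,0,-2],"dr":[0,0,0],"fingers":0.0},{"delta_pos":[0,0,-6],"dr":[0,0,0],"fingers":0.0},{"delta_pos":[0,0,-8],"dr":[0,0,0],"fingers":0.0}])

```text
time: 12.08
tool_pos: [0.5699, -0.0476, 0.123]
tool_rot: [3.14, -0.002, 0.306]
contact_force: [-0.0, -0.0, -0.7]
opening: 0.0458
grip_force: 0.0
```

step_arm(increments=[{"delta_pos":[0.3,-4.1,-0.5],"dr":[0,0,0],"fingers":-0.8},{"delta_pos":[0.6,-8.1,-0.5],"dr":[0,0,0],"fingers":-0.8},{"delta_pos":[0.9,-12.2,-0.5],"dr":[0,0,0],"fingers":-0.8},{"delta_pos":[1.2,-16.3,-0.5],"dr":[0,0,0],"fingers":-0.8},{"delta_pos":[1.5,-20.3,-0.5],"dr":[0,0,0],"fingers":-0.8}])

```text
time: 12.7
tool_pos: [0.5219, 0.1519, 0.1261]
tool_rot: [3.141, -0.0, 0.306]
contact_force: [-0.0, -0.2, -0.0]
opening: 0.0819
grip_force: 0.0
```

step_arm(increments=[{"delta_pos":[0.3,-5,0],"dr":[0,0,0],"fingers":-0.8},{"delta_pos":[0.6,-10,0],"dr":[0,0,0],"fingers":-0.8},{"delta_pos":[0.9,-15,0],"dr":[0,0,0],"fingers":-0.8},{"delta_pos":[1.4,-20.4,0],"dr":[0,0,0],"fingers":-0.8},{"delta_pos":[1.4,-20.4,0],"dr":[0,0,0],"fingers":-0.8}])

```text
time: 13.32
tool_pos: [0.4729, 0.3526, 0.1258]
tool_rot: [-3.141, -0.0, 0.311]
contact_force: [0.2, -1.1, -0.3]
opening: 0.0828
grip_force: 0.0
```

Run:
```python
from h import *
print(st())
s=viewer.read_camera("scene");t=viewer.read_camera("top")
a=cv2.resize(s[150:230,250:350],(500,400),interpolation=cv2.INTER_CUBIC)[...,::-1]
b=cv2.resize(t[150:230,330:390],(300,400),interpolation=cv2.INTER_CUBIC)[...,::-1]
cv2.imwrite("pics/sp1.png",np.hstack([a,b]))
```

```text
{'time': 13.325, 'tool_pos': [0.4729, 0.3526, 0.1258], 'tool_rot': [-3.141, -0.0002, 0.3106], 'contact_force': [0.2381, -1.0806, -0.2767], 'opening': 0.0828, 'grip_force': 0.0}
```

View pics/sp1.png

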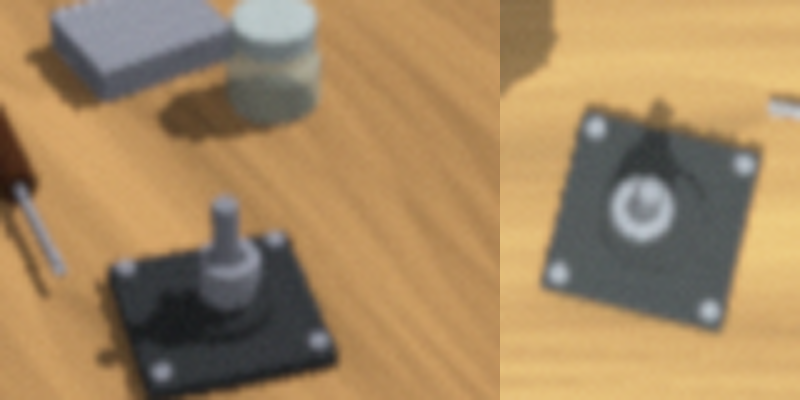

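The spacer sits level on the spindle (scene crop 230,270). Now the washer.

step_arm(increments=[{"delta_pos":[0,0,5],"dr":[0,0,0],"fingers":-0.8},{"delta_pos":[0,0,9],"dr":[0,0,0],"fingers":-0.8},{"delta_pos":[0,0,11.5],"dr":[0,0,0],"fingers":-0.8},{"delta_pos":[0,0,12.3],"dr":[0,0,0],"fingers":-0.5},{"delta_pos":[0,0,12.3],"dr":[0,0,0],"fingers":0.5}], newtons=8)

```text
time: 14.05
tool_pos: [0.4748, 0.3485, 0.0034]
tool_rot: [3.141, 0.0, 0.305]
contact_force: [0.4, -0.8, 1.8]
opening: 0.0672
grip_force: 0.0
```

step_arm(increments=[{"delta_pos":[0,0,0],"dr":[0,0,0],"fingers":0.5},{"delta_pos":[0,0,0],"dr":[0,0,0],"fingers":0.5},{"delta_pos":[0,0,0],"dr":[0,0,0],"fingers":0.5},{"delta_pos":[0,0,0],"dr":[0,0,0],"fingers":0.5},{"delta_pos":[0,0,0],"dr":[0,0,0],"fingers":0.5}])

```text
time: 14.68
tool_pos: [0.475, 0.3496, 0.0042]
tool_rot: [-3.142, -0.002, 0.306]
contact_force: [-0.4, -1.9, 6.2]
opening: 0.047
grip_force: 8.0
```

step_arm(increments=[{"delta_pos":[0,0,0],"dr":[0,0,0],"fingers":0.2},{"delta_pos":[0,0,0],"dr":[0,0,0],"fingers":-0.3},{"delta_pos":[0,0,0],"dr":[0,0,-10],"fingers":-0.3},{"delta_pos":[0,0,0],"dr":[0,0,-20],"fingers":-0.3},{"delta_pos":[0,0,0],"dr":[0,0,-30],"fingers":-0.3}])

```text
time: 15.3
tool_pos: [0.4738, 0.3493, 0.0028]
tool_rot: [-3.141, 0.001, 0.835]
contact_force: [0.2, 0.0, 0.4]
opening: 0.0596
grip_force: 0.0
```

step_arm(increments=[{"delta_pos":[0,0,0],"dr":[0,0,-10],"fingers":-0.3},{"delta_pos":[0,0,0],"dr":[0,0,-20],"fingers":-0.3},{"delta_pos":[0,0,0],"dr":[0,0,-30],"fingers":-0.3},{"delta_pos":[0,0,0],"dr":[0,0,-40],"fingers":-0.3},{"delta_pos":[0,0,0],"dr":[0,0,-50],"fingers":-0.3}])

```text
time: 15.92
tool_pos: [0.4738, 0.3493, 0.0028]
tool_rot: [-3.141, 0.0, 1.708]
contact_force: [0.2, -0.4, 0.0]
opening: 0.0596
grip_force: 0.0
```

step_arm(increments=[{"delta_pos":[0,0,0],"dr":[0,0,-10],"fingers":-0.3},{"delta_pos":[0,0,0],"dr":[0,0,-10],"fingers":0.5},{"delta_pos":[0,0,0],"dr":[0,0,-10],"fingers":0.5},{"delta_pos":[0,0,0],"dr":[0,0,-10],"fingers":0.5},{"delta_pos":[0,0,0],"dr":[0,0,-10],"fingers":0.5}], newtons=15)

```text
time: 16.55
tool_pos: [0.4741, 0.3493, 0.0031]
tool_rot: [-3.141, 0.0, 1.876]
contact_force: [-0.6, 0.2, -1.2]
opening: 0.0464
grip_force: 15.0
```

step_arm(increments=[{"delta_pos":[0,0,-2],"dr":[0,0,0],"fingers":0.5},{"delta_pos":[0,0,-7],"dr":[0,0,0],"fingers":0.5},{"delta_pos":[0,0,-11.5],"dr":[0,0,0],"fingers":0.5},{"delta_pos":[-4,-0.3,-11.5],"dr":[0,0,0],"fingers":0.5},{"delta_pos":[-9,-0.6,-11.5],"dr":[0,0,0],"fingers":0.5}])

```text
time: 17.18
tool_pos: [0.4958, 0.2615, 0.1189]
tool_rot: [3.14, -0.0, 1.878]
contact_force: [0.2, -0.4, -1.9]
opening: 0.046
grip_force: 15.0
```

Run:
```python
from h import *
d=st();print(d)
s=viewer.read_camera("scene")
u,v=map(int,pix("scene",d["tool_pos"]));print(u,v)
cv2.imwrite("pics/wa1.png",cv2.resize(s[max(v-40,0):v+40,u-50:u+50],(500,400),interpolation=cv2.INTER_CUBIC)[...,::-1])
```

```text
{'time': 17.175, 'tool_pos': [0.4958, 0.2615, 0.1189], 'tool_rot': [3.1399, -0.0, 1.8781], 'contact_force': [0.1927, -0.4258, -1.895], 'opening': 0.046, 'grip_force': 15.0009}
403 247
```

View pics/wa1.png

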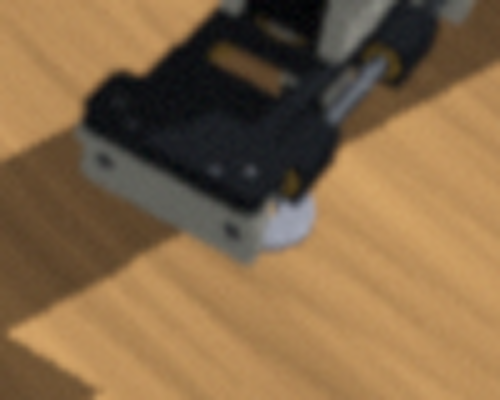

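The washer (crop 290,225) hangs between the fingers, roughly level. I carry it to the spindle.

step_arm(increments=[{"delta_pos":[-5.2,-0.4,0],"dr":[0,0,0],"fingers":0.5},{"delta_pos":[-10.4,-0.75,0],"dr":[0,0,0],"fingers":0.5},{"delta_pos":[-15.6,-1.1,0],"dr":[0,0,0],"fingers":0.5},{"delta_pos":[-20.8,-1.5,0],"dr":[0,0,0],"fingers":0.5},{"delta_pos":[-26,-1.85,0],"dr":[0,0,0],"fingers":0.5}])

```text
time: 17.85
tool_pos: [0.5565, 0.0067, 0.1183]
tool_rot: [3.141, 0.0, 1.876]
contact_force: [0.4, -0.9, 0.0]
opening: 0.0461
grip_force: 15.0
```

step_arm(increments=[{"delta_pos":[-3.7,-0.25,0],"dr":[0,0,0],"fingers":0.5},{"delta_pos":[-5.2,-0.35,0],"dr":[0,0,0],"fingers":0.5},{"delta_pos":[-5.7,-0.4,0],"dr":[0,0,0],"fingers":0.5},{"delta_pos":[-5.7,-0.4,0],"dr":[0,0,0],"fingers":0.5},{"delta_pos":[-5.7,-0.4,0],"dr":[0,0,0],"fingers":0.5}])

```text
time: 18.48
tool_pos: [0.5694, -0.0461, 0.1182]
tool_rot: [-3.141, -0.0, 1.878]
contact_force: [-0.5, 0.1, -0.2]
opening: 0.0462
grip_force: 15.0
```

Run:
```python
from h import *
d=st();print(d)
s=viewer.read_camera("scene")
cv2.imwrite("pics/wa2.png",cv2.resize(s[150:230,250:350],(800,600),interpolation=cv2.INTER_CUBIC)[...,::-1])
```

```text
{'time': 18.475, 'tool_pos': [0.5694, -0.0461, 0.1182], 'tool_rot': [-3.1414, -0.0003, 1.878], 'contact_force': [-0.5249, 0.0719, -0.2066], 'opening': 0.0462, 'grip_force': 14.9999}
```

View pics/wa2.png

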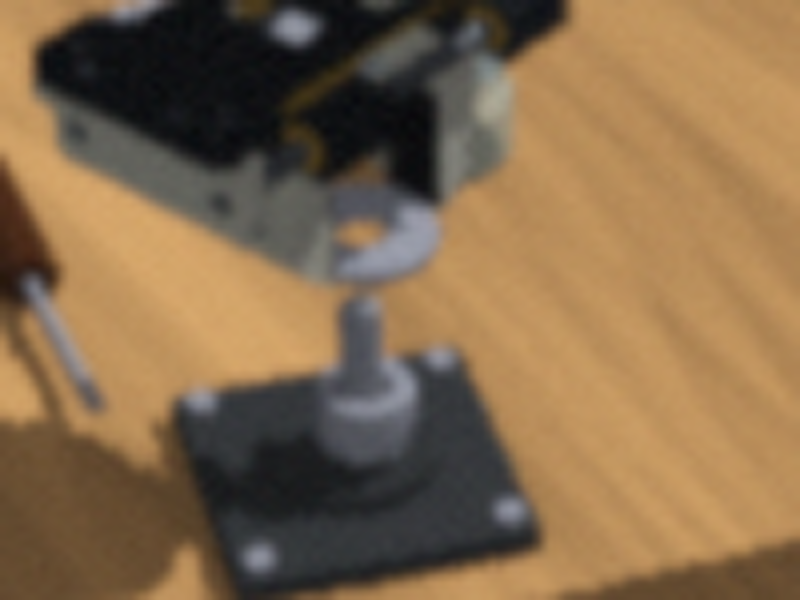

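The washer is level with its hole at crop (360,233), and the tip is at (362,300). I check where the hole lies.

Run:
```python
from h import *
s=cv2.imread  # hole seen through: centre between upper and lower rim
p=(294.6,180.6)
for z in(.115,.118,.121): print(z,np.round(on("scene",*p,z),4),pix("scene",(.5694,-.0461,z)))
```

```text
0.115 [ 0.5672 -0.0503  0.115 ] [294.72443895 181.81203323]
0.118 [ 0.5691 -0.0471  0.118 ] [294.69687145 180.85140375]
0.121 [ 0.571  -0.0439  0.121 ] [294.66919796 179.88708111]
```

step_arm(increments=[{"delta_pos":[-0.12,-0.07,1],"dr":[0,0,0],"fingers":0.5},{"delta_pos":[-0.12,-0.07,2],"dr":[0,0,0],"fingers":0.5},{"delta_pos":[-0.12,-0.07,2.6],"dr":[0,0,0],"fingers":0.5},{"delta_pos":[-0.12,-0.07,2.7],"dr":[0,0,0],"fingers":0.5},{"delta_pos":[-0.12,-0.07,2.8],"dr":[0,0,0],"fingers":0.5}])

```text
time: 19.15
tool_pos: [0.5695, -0.0488, 0.0902]
tool_rot: [3.141, 0.0, 1.877]
contact_force: [0.7, 0.2, -0.4]
opening: 0.0464
grip_force: 15.0
```

step_arm(increments=[{"delta_pos":[0,0,0.1],"dr":[0,0,0],"fingers":0.5},{"delta_pos":[0,0,0.2],"dr":[0,0,0],"fingers":0.5},{"delta_pos":[0,0,0.3],"dr":[0,0,0],"fingers":0.5},{"delta_pos":[0,0,0.35],"dr":[0,0,0],"fingers":0.5},{"delta_pos":[0,0,0.4],"dr":[0,0,0],"fingers":0.5}])

```text
time: 19.77
tool_pos: [0.5693, -0.0487, 0.0862]
tool_rot: [-3.142, 0.0, 1.877]
contact_force: [-1.1, 0.5, -1.0]
opening: 0.0463
grip_force: 15.0
```

step_arm(increments=[{"delta_pos":[0.1,0.05,0.3],"dr":[0,0,0],"fingers":0.5},{"delta_pos":[0.1,0.05,0.9],"dr":[0,0,0],"fingers":0.5},{"delta_pos":[0.1,0.05,1.6],"dr":[0,0,0],"fingers":0.5},{"delta_pos":[0.1,0.05,2.2],"dr":[0,0,0],"fingers":0.5},{"delta_pos":[0.1,0.05,2.6],"dr":[0,0,0],"fingers":0.5}])

```text
time: 20.4
tool_pos: [0.5693, -0.0476, 0.0596]
tool_rot: [-3.141, -0.0, 1.877]
contact_force: [0.1, -0.5, -0.8]
opening: 0.046
grip_force: 15.0
```

step_arm(increments=[{"delta_pos":[0,0,0.2],"dr":[0,0,0],"fingers":0.5},{"delta_pos":[0,0,0.3],"dr":[0,0,0],"fingers":0.5},{"delta_pos":[0,0,0.4],"dr":[0,0,0],"fingers":0.5},{"delta_pos":[0,0,0.45],"dr":[0,0,0],"fingers":0.5},{"delta_pos":[0,0,0.5],"dr":[0,0,0],"fingers":0.5}])

```text
time: 21.02
tool_pos: [0.5695, -0.0476, 0.0553]
tool_rot: [3.141, 0.0, 1.877]
contact_force: [-0.5, -0.6, 1.5]
opening: 0.0462
grip_force: 15.0
```

step_arm(increments=[{"delta_pos":[0,0,0],"dr":[0,0,0],"fingers":-0.3},{"delta_pos":[0,0,0],"dr":[0,0,0],"fingers":-0.3},{"delta_pos":[0,0,-1.5],"dr":[0,0,0],"fingers":-0.3},{"delta_pos":[0,0,-5],"dr":[0,0,0],"fingers":-0.3},{"delta_pos":[0,0,-7],"dr":[0,0,0],"fingers":-0.3}])

```text
time: 21.65
tool_pos: [0.5704, -0.0478, 0.128]
tool_rot: [3.139, 0.002, 1.877]
contact_force: [-0.4, -0.3, -0.0]
opening: 0.0594
grip_force: 0.0
```

step_arm(increments=[{"delta_pos":[5,1.8,0],"dr":[0,0,0],"fingers":-0.3},{"delta_pos":[10,3.6,0],"dr":[0,0,0],"fingers":-0.3},{"delta_pos":[15,5.4,0],"dr":[0,0,0],"fingers":-0.3},{"delta_pos":[20,7.2,0],"dr":[0,0,0],"fingers":-0.3},{"delta_pos":[25,8.9,0],"dr":[0,0,0],"fingers":-0.3}])

```text
time: 22.28
tool_pos: [0.5793, 0.2194, 0.1266]
tool_rot: [3.14, 0.0, 1.877]
contact_force: [-0.8, -0.1, 0.3]
opening: 0.0597
grip_force: 0.0
```

step_arm(increments=[{"delta_pos":[4,1.5,0],"dr":[0,0,0],"fingers":-0.3},{"delta_pos":[5.1,1.8,1],"dr":[0,0,0],"fingers":-0.3},{"delta_pos":[5.1,1.8,4],"dr":[0,0,0],"fingers":-0.3},{"delta_pos":[5.1,1.8,7],"dr":[0,0,0],"fingers":-0.3},{"delta_pos":[5.1,1.8,7],"dr":[0,0,0],"fingers":-0.3}])

```text
time: 22.9
tool_pos: [0.5793, 0.2701, 0.053]
tool_rot: [-3.136, 0.0, 1.876]
contact_force: [-0.1, -0.0, 1.1]
opening: 0.0593
grip_force: 0.0
```

Run:
```python
from h import *
d=st();print(d)
s=viewer.read_camera("scene");t=viewer.read_camera("top")
a=cv2.resize(s[170:230,260:330],(400,340),interpolation=cv2.INTER_CUBIC)
b=cv2.resize(s[250:330,330:424],(400,340),interpolation=cv2.INTER_CUBIC)
cv2.imwrite("pics/bu1.png",np.hstack([a,b])[...,::-1])
```

```text
{'time': 22.9, 'tool_pos': [0.5793, 0.2701, 0.053], 'tool_rot': [-3.136, 0.0005, 1.8758], 'contact_force': [-0.0877, -0.0402, 1.1118], 'opening': 0.0593, 'grip_force': 0.0}
```

View pics/bu1.png

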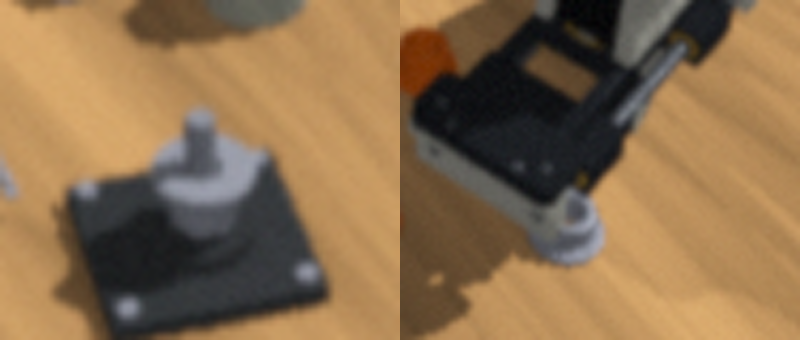

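The washer lies on the spacer round the spindle (left crop 210,165). The fingers are over the grey bushing (right crop 570,235). I grasp it.

step_arm(increments=[{"delta_pos":[0,0,2],"dr":[0,0,0],"fingers":-0.3},{"delta_pos":[0,0,3.5],"dr":[0,0,0],"fingers":-0.3},{"delta_pos":[0,0,4.4],"dr":[0,0,0],"fingers":-0.3},{"delta_pos":[0,0,4.5],"dr":[0,0,0],"fingers":-0.2},{"delta_pos":[0,0,4.5],"dr":[0,0,0],"fingers":0.9}], newtons=8)

```text
time: 23.62
tool_pos: [0.5812, 0.2718, 0.0106]
tool_rot: [3.141, 0.0, 1.877]
contact_force: [0.4, 0.4, 0.4]
opening: 0.0493
grip_force: 0.0
```

step_arm(increments=[{"delta_pos":[0,0,0],"dr":[0,0,0],"fingers":0.9},{"delta_pos":[0,0,0],"dr":[0,0,0],"fingers":0.9},{"delta_pos":[0,0,0],"dr":[0,0,0],"fingers":0.9},{"delta_pos":[0,0,0],"dr":[0,0,0],"fingers":0.9},{"delta_pos":[0,0,0],"dr":[0,0,0],"fingers":0.9}])

```text
time: 24.25
tool_pos: [0.5812, 0.2717, 0.0105]
tool_rot: [3.141, 0.0, 1.877]
contact_force: [0.7, 0.8, 3.9]
opening: 0.0266
grip_force: 8.0
```

Held (28 mm body). I turn back 90° and squeeze again.

step_arm(increments=[{"delta_pos":[0,0,0],"dr":[0,0,0],"fingers":0.0},{"delta_pos":[0,0,0],"dr":[0,0,0],"fingers":0.0},{"delta_pos":[0,0,0],"dr":[0,0,10],"fingers":0.0},{"delta_pos":[0,0,0],"dr":[0,0,20],"fingers":0.0},{"delta_pos":[0,0,0],"dr":[0,0,30],"fingers":0.0}])

```text
time: 24.88
tool_pos: [0.5806, 0.2715, 0.0098]
tool_rot: [-3.141, 0.0, 1.347]
contact_force: [0.2, -0.3, 0.7]
opening: 0.0459
grip_force: 0.0
```

step_arm(increments=[{"delta_pos":[0,0,0],"dr":[0,0,10],"fingers":0.0},{"delta_pos":[0,0,0],"dr":[0,0,20],"fingers":0.0},{"delta_pos":[0,0,0],"dr":[0,0,30],"fingers":0.0},{"delta_pos":[0,0,0],"dr":[0,0,40],"fingers":0.0},{"delta_pos":[0,0,0],"dr":[0,0,50],"fingers":0.0}])

```text
time: 25.5
tool_pos: [0.5806, 0.2715, 0.0098]
tool_rot: [-3.142, 0.001, 0.475]
contact_force: [-0.3, 0.1, 0.4]
opening: 0.046
grip_force: 0.0
```

step_arm(increments=[{"delta_pos":[0,0,0],"dr":[0,0,10],"fingers":0.0},{"delta_pos":[0,0,0],"dr":[0,0,10],"fingers":0.9},{"delta_pos":[0,0,0],"dr":[0,0,10],"fingers":0.9},{"delta_pos":[0,0,0],"dr":[0,0,10],"fingers":0.9},{"delta_pos":[0,0,0],"dr":[0,0,10],"fingers":0.9}], newtons=20)

```text
time: 26.12
tool_pos: [0.5808, 0.2716, 0.01]
tool_rot: [3.142, 0.0, 0.307]
contact_force: [-1.1, -0.1, -0.9]
opening: 0.0264
grip_force: 20.0
```

step_arm(increments=[{"delta_pos":[0,0,-3],"dr":[0,0,0],"fingers":0.9},{"delta_pos":[0,0,-8],"dr":[0,0,0],"fingers":0.9},{"delta_pos":[0,0,-11.5],"dr":[0,0,0],"fingers":0.9},{"delta_pos":[-1.6,4.5,-11.5],"dr":[0,0,0],"fingers":0.9},{"delta_pos":[-3.4,9.5,-11.5],"dr":[0,0,0],"fingers":0.9}])

```text
time: 26.75
tool_pos: [0.577, 0.1704, 0.1257]
tool_rot: [3.141, -0.001, 0.309]
contact_force: [0.5, 0.1, -1.1]
opening: 0.0266
grip_force: 20.0
```

step_arm(increments=[{"delta_pos":[-1.9,5.3,0],"dr":[0,0,0],"fingers":0.9},{"delta_pos":[-3.8,10.6,0],"dr":[0,0,0],"fingers":0.9},{"delta_pos":[-5.7,15.9,0],"dr":[0,0,0],"fingers":0.9},{"delta_pos":[-7.2,20.2,0],"dr":[0,0,0],"fingers":0.9},{"delta_pos":[-7.3,20.6,0],"dr":[0,0,0],"fingers":0.9}])

```text
time: 27.38
tool_pos: [0.5693, -0.0506, 0.1252]
tool_rot: [3.141, 0.0, 0.302]
contact_force: [0.2, 1.0, -1.3]
opening: 0.0266
grip_force: 20.0
```

step_arm(increments=[{"delta_pos":[0,0,0.8],"dr":[0,0,0],"fingers":0.9},{"delta_pos":[0,0,1.6],"dr":[0,0,0],"fingers":0.9},{"delta_pos":[0,0,2],"dr":[0,0,0],"fingers":0.9},{"delta_pos":[0,0,2],"dr":[0,0,0],"fingers":0.9},{"delta_pos":[0,0,2],"dr":[0,0,0],"fingers":0.9}])

```text
time: 28.0
tool_pos: [0.5697, -0.0472, 0.1053]
tool_rot: [3.141, -0.0, 0.306]
contact_force: [-0.3, -0.2, -0.4]
opening: 0.0265
grip_force: 20.0
```

Run:
```python
from h import *
d=st();print(d)
s=viewer.read_camera("scene")
cv2.imwrite("pics/bu2.png",cv2.resize(s[150:230,250:350],(800,600),interpolation=cv2.INTER_CUBIC)[...,::-1])
```

```text
{'time': 28.0, 'tool_pos': [0.5697, -0.0472, 0.1053], 'tool_rot': [3.1414, -0.0003, 0.3064], 'contact_force': [-0.2553, -0.1803, -0.4458], 'opening': 0.0265, 'grip_force': 19.9999}
```

View pics/bu2.png

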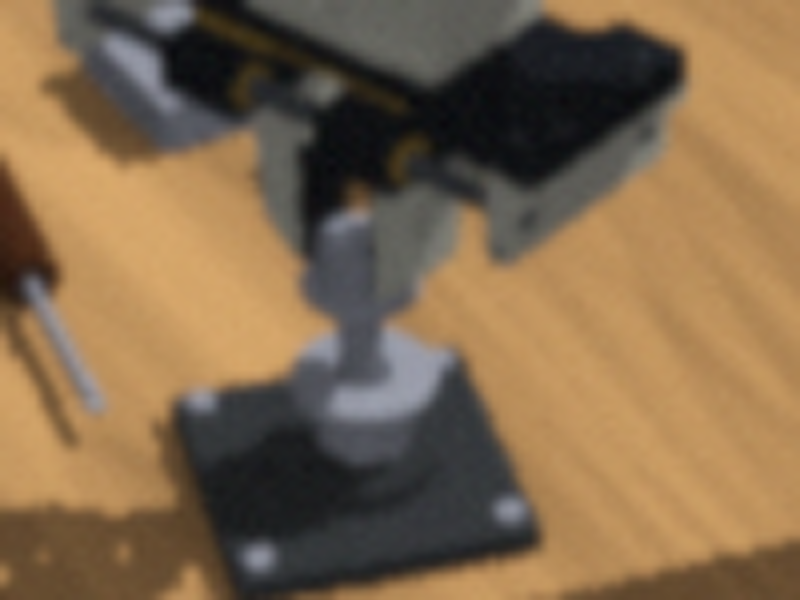

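The bushing (crop 350,270) is over the tip with its flange down. I descend, feeling for the spindle.

step_arm(increments=[{"delta_pos":[-0.03,0.03,0.5],"dr":[0,0,0],"fingers":0.9},{"delta_pos":[-0.03,0.03,0.7],"dr":[0,0,0],"fingers":0.9},{"delta_pos":[-0.03,0.03,0.8],"dr":[0,0,0],"fingers":0.9},{"delta_pos":[-0.03,0.03,0.9],"dr":[0,0,0],"fingers":0.9},{"delta_pos":[-0.03,0.03,0.95],"dr":[0,0,0],"fingers":0.9}])

```text
time: 28.68
tool_pos: [0.5693, -0.048, 0.0956]
tool_rot: [3.142, 0.0, 0.306]
contact_force: [0.7, 0.4, -0.7]
opening: 0.0266
grip_force: 20.0
```

step_arm(increments=[{"delta_pos":[0,0,0.05],"dr":[0,0,0],"fingers":0.9},{"delta_pos":[0,0,0.1],"dr":[0,0,0],"fingers":0.9},{"delta_pos":[0,0,0.2],"dr":[0,0,0],"fingers":0.9},{"delta_pos":[0,0,0.3],"dr":[0,0,0],"fingers":0.9},{"delta_pos":[0,0,0.35],"dr":[0,0,0],"fingers":0.9}])

```text
time: 29.3
tool_pos: [0.5693, -0.048, 0.0921]
tool_rot: [3.142, 0.0, 0.306]
contact_force: [0.4, -0.1, -1.0]
opening: 0.0263
grip_force: 20.0
```

step_arm(increments=[{"delta_pos":[0,0,0.4],"dr":[0,0,0],"fingers":0.9},{"delta_pos":[0,0,0.9],"dr":[0,0,0],"fingers":0.9},{"delta_pos":[0,0,1.4],"dr":[0,0,0],"fingers":0.9},{"delta_pos":[0,0,1.9],"dr":[0,0,0],"fingers":0.9},{"delta_pos":[0,0,2.1],"dr":[0,0,0],"fingers":0.9}], newtons=40)

```text
time: 29.92
tool_pos: [0.5691, -0.0479, 0.0707]
tool_rot: [-3.141, 0.001, 0.306]
contact_force: [0.0, 0.4, -0.6]
opening: 0.0261
grip_force: 40.0
```

step_arm(increments=[{"delta_pos":[0,0,0.1],"dr":[0,0,0],"fingers":0.9},{"delta_pos":[0,0,0.2],"dr":[0,0,0],"fingers":0.9},{"delta_pos":[0,0,0.3],"dr":[0,0,0],"fingers":0.9},{"delta_pos":[0,0,0.35],"dr":[0,0,0],"fingers":0.9},{"delta_pos":[0,0,0.4],"dr":[0,0,0],"fingers":0.9}])

```text
time: 30.55
tool_pos: [0.5695, -0.048, 0.0677]
tool_rot: [3.141, -0.001, 0.306]
contact_force: [-0.6, 0.5, 4.6]
opening: 0.026
grip_force: 40.0
```

step_arm(increments=[{"delta_pos":[0,0,0.08],"dr":[0,0,0],"fingers":0.9},{"delta_pos":[0,0,0.16],"dr":[0,0,0],"fingers":0.9},{"delta_pos":[0,0,0.24],"dr":[0,0,0],"fingers":0.9},{"delta_pos":[0,0,0.32],"dr":[0,0,0],"fingers":0.9},{"delta_pos":[0,0,0.4],"dr":[0,0,0],"fingers":0.9}])

```text
time: 31.18
tool_pos: [0.5694, -0.048, 0.0632]
tool_rot: [3.141, -0.0, 0.306]
contact_force: [0.9, 0.8, 4.4]
opening: 0.026
grip_force: 40.0
```

step_arm(increments=[{"delta_pos":[0,0,0.06],"dr":[0,0,0],"fingers":0.9},{"delta_pos":[0,0,0.12],"dr":[0,0,0],"fingers":0.9},{"delta_pos":[0,0,0.18],"dr":[0,0,0],"fingers":0.9},{"delta_pos":[0,0,0.24],"dr":[0,0,0],"fingers":0.9},{"delta_pos":[0,0,0.3],"dr":[0,0,0],"fingers":0.9}])

```text
time: 31.8
tool_pos: [0.5694, -0.048, 0.0602]
tool_rot: [3.141, -0.0, 0.306]
contact_force: [0.2, 0.6, 4.5]
opening: 0.0261
grip_force: 40.0
```

step_arm(increments=[{"delta_pos":[0,0,0.03],"dr":[0,0,0],"fingers":0.9},{"delta_pos":[0,0,0.06],"dr":[0,0,0],"fingers":0.9},{"delta_pos":[0,0,0.09],"dr":[0,0,0],"fingers":0.9},{"delta_pos":[0,0,0.12],"dr":[0,0,0],"fingers":0.9},{"delta_pos":[0,0,0.12],"dr":[0,0,0],"fingers":0.9}])

```text
time: 32.42
tool_pos: [0.5695, -0.048, 0.0599]
tool_rot: [3.141, -0.001, 0.306]
contact_force: [-1.6, 1.0, 10.8]
opening: 0.0263
grip_force: 40.0
```

step_arm(increments=[{"delta_pos":[0,0,0.04],"dr":[0,0,0],"fingers":0.9},{"delta_pos":[0,0,0.08],"dr":[0,0,0],"fingers":0.9},{"delta_pos":[0,0,0.1],"dr":[0,0,0],"fingers":0.9},{"delta_pos":[0,0,0.1],"dr":[0,0,0],"fingers":0.9},{"delta_pos":[0,0,0.1],"dr":[0,0,0],"fingers":0.9}])

```text
time: 33.05
tool_pos: [0.5696, -0.048, 0.0598]
tool_rot: [3.141, -0.001, 0.306]
contact_force: [-4.4, 1.2, 17.0]
opening: 0.0263
grip_force: 40.0
```

The stack is home: the force rises to 17 N with no motion. I ease off, open and lift.

step_arm(increments=[{"delta_pos":[0,0,-0.15],"dr":[0,0,0],"fingers":0.9},{"delta_pos":[0,0,-0.2],"dr":[0,0,0],"fingers":0.0},{"delta_pos":[0,0,-0.2],"dr":[0,0,0],"fingers":0.0},{"delta_pos":[0,0,-0.2],"dr":[0,0,0],"fingers":0.0},{"delta_pos":[0,0,-2],"dr":[0,0,0],"fingers":0.0}])

```text
time: 33.67
tool_pos: [0.5681, -0.0477, 0.0766]
tool_rot: [-3.14, 0.003, 0.306]
contact_force: [0.5, 0.3, -0.3]
opening: 0.0458
grip_force: 0.0
```

step_arm(increments=[{"delta_pos":[0,0,-4],"dr":[0,0,0],"fingers":0.0},{"delta_pos":[0,0,-8],"dr":[0,0,0],"fingers":0.0},{"delta_pos":[0,-5,-9],"dr":[0,0,0],"fingers":0.0},{"delta_pos":[0,-10,-9],"dr":[0,0,0],"fingers":0.0},{"delta_pos":[0,-15,-9],"dr":[0,0,0],"fingers":0.0}])

```text
time: 34.3
tool_pos: [0.5235, 0.0963, 0.168]
tool_rot: [3.142, -0.0, 0.305]
contact_force: [0.8, 0.3, -0.4]
opening: 0.0458
grip_force: 0.0
```

Run:
```python
from h import *
d=st();print(d)
s=viewer.read_camera("scene");t=viewer.read_camera("top")
a=cv2.resize(s[160:230,260:330],(400,400),interpolation=cv2.INTER_CUBIC)
b=cv2.resize(t[160:230,325:395],(400,400),interpolation=cv2.INTER_CUBIC)
cv2.imwrite("pics/fin.png",np.hstack([a,b])[...,::-1])
print(pix("scene",(.569,-.048,.086)),pix("scene",(.569,-.048,.071)),pix("scene",(.569,-.048,.028)))
```

```text
{'time': 34.3, 'tool_pos': [0.5235, 0.0963, 0.168], 'tool_rot': [3.1416, -0.0001, 0.3051], 'contact_force': [0.8013, 0.3268, -0.3589], 'opening': 0.0458, 'grip_force': 0.0}
[294.72179496 190.43805873] [294.8554672  195.01497107] [295.22523742 207.67583321]
```

View pics/fin.png

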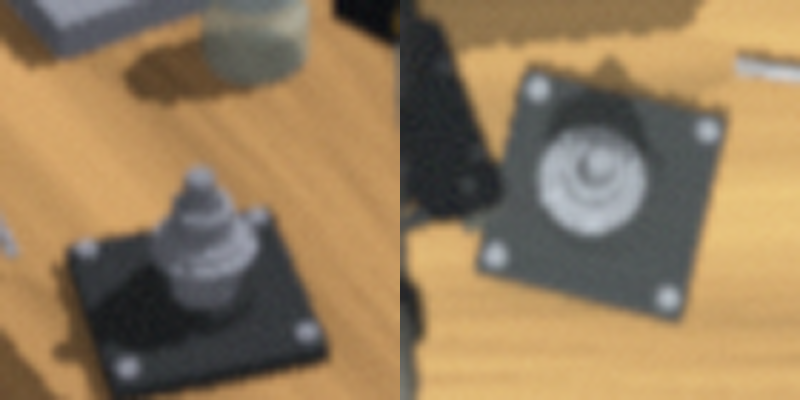

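The full stack sits level on the spindle, with the tip at (200,175) in the left crop and the rings concentric at (592,180) in the right crop. The gripper is clear, so I hand in.

```bash
python3 -c "
from cell import robot
print(robot.hand_in())"
```

```text
the job is handed in; nothing more can be done
None
```

I threaded the spacer, washer and bushing (flange down) onto the spindle in that order and pressed the stack until the collar stopped on the disc; the wrist force read 17 N at that point. I then let go and handed the job in at about 34 s, and no verdict came back.

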